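# Crack open the stuck sauce jar

### The arm

A 7-joint arm with a two-finger parallel gripper is mounted at the origin on the work surface. World frame = base frame: x ahead of the robot, y to its left, z up, the work surface at z = 0. Lengths are in m, angles in rad, forces in N, time in s.
With the tool pointing down it reaches from about 0.425 to 0.925 m from the base axis. Payload 6.8 kg.
Tool frame: the origin (TCP) lies on the mounting face of the last link; the fingertips stand 173 mm ahead of it and the grasp point (between the pads) lies 155 mm ahead of it; z points along the fingers, y is the line along which they close (so a half turn about z gives the same grasp; the last joint's range is limited). The gripper opens to 85 mm and grips with 20 to 120 N. Pads are 22 mm wide; open, the fingers measure 114 mm over their backs; the gripper's body (76 mm by 85 mm) begins 54 mm behind the grasp point. The pads swing forward as they close: fully open they stand 13 mm farther back than shut.
Start: joints at [1.06, 0.477, 0.022, 1.555, -0.011, 1.109, -0.083], TCP at [0.265, -0.621, 0.405] pointing down, gripper open.
Joint ranges: [-2.96, 2.96], [-0.34, 2.1], [-1.41, 1.46], [0.24, 2.44], [-1.37, 4.51], [0.17, 1.92], [-2.96, 2.96]. Speed limits (rad/s): [2.39, 2.39, 3.14, 3.14, 3.14, 3.14, 3.14].

### API

Orientations are given as a unit quaternion [w, x, y, z].
In Python, from station import bot gives the robot as it stands. The module is installed in compiled form; this text tells all that it offers.
- The arm moves only by the shell command python3 -m pendant 'ROWS' [FORCE]. ROWS is JSON, a list of rows, each a list of 5 numbers: the finger opening in m, from 0 to 0.0854, then the shift along the tool's x, y, z in m, then the turn about the tool's z in degrees. In form: [[jaw, x, y, z, yaw], ...]. A call has 1 to 12 rows; each row shifts and turns the commanded pose from where the row before left it, along the tool's axes as they then stand; what a row does not reach is not made up. A row lasts 1/12 s, in which the tool goes at most 41.7 mm and 7.16 degrees, less where a joint would pass 70% of its speed; a pose out of reach is approached as far as the arm can. A call with a gripper value outside its range is refused whole. The fingers move at their own pace and stop on an object; FORCE is the grip in N (left out, the last holds). Time passes only in rows, so rows that do not move let the fingers close. It gives the time, the measured TCP pose, the force, the opening and the grip force at its end, in the units of the state.
- bot.get_obs(): the state, without advancing time (a new reading comes with each control period).
- bot.read_camera(name): name is "scene" or "top" or "wrist"; returns (picture, depth): 480x640x3 uint8, blue, green, red; 480x640 float32, m along the optical axis (not along the pixel's ray), 0 where there is no reading.
- bot.camera_model(name): a dict with "intrinsics" (3x3 intrinsics, pixels), "dist_coeffs" ([k1, k2, p1, p2, k3] as OpenCV has them; the pictures are not rectified), "R" (3x3) and "t" (3): a world point X has camera coordinates R X + t. Camera axes: x right, y down, z forward; pixel columns grow to the right and rows downward; lengths in m; the calibration is good to about 2 mm. A picture is of the moment at which its call begins: read the wrist's pose just before it. camera_model takes no time and is no camera call; for the wrist camera it gives the pose at the moment of the call.
- bot.hand_in(): hands the job in; it is judged then, once.
Trained networks look in the newest picture that a camera, given by its name, has taken for a name from the list of things; names that differ only in an ending like _2 or _b are one class to them, and where a whole thing is asked for, a point or a joint stands for the part that bears it (a point fixed in the world has none). Each returns a list of dicts, best first, with "score" (0 to 1); they miss things now and then, are a little off and sometimes report something else, mostly with a low value. They report only what shows in the picture. A call takes as long as a camera call.
- bot.boxes_of(name, camera): "at" ([column, row] in pixels, amid what is visible of it).
- bot.trace(name, camera): "mask" (480x640 bool, what is visible of it) and "at" ([column, row] in pixels, amid what is visible of it).
- bot.pinpoint(name, camera): "at" ([column, row] in pixels: a listed point, or the origin of a listed thing).
The state is a dict: "t": time; "q": joint angles; "joint_vel": joint speeds; "joint_torque": joint torques, N m; "eef_pos": TCP position; "tool_rot": TCP orientation; "contact_force": force on the tool from outside, world axes, zero at the start; "torque": the same for the moment, N m; "gripper_width": opening from 0.0 (shut) to 1.0 (fully open); "grasp_force": force on a finger pad.
Only numpy, scipy, OpenCV 4.12 (cv2) and the standard library are available. Lean on these libraries where they do the work, as an engineer would, in place of code of your own. Each camera call takes 0.05 s, during which the arm holds its last target. There are 200 camera calls.

### The job

The red cap of the sauce jar in the tilted steel cradle is stuck: break it loose with a short hard twist anticlockwise, spin it on until its lugs come free, lift it off, and set it down, mouth down, fully on the green chopping board. Set it down rather than drop it, and leave the pepper mill, the oil bottle, the steel bowl and the apple standing where they are.

Things in the scene. Friction and masses are not known exactly. Their poses are not given: they have to be found in the camera images.
- cap: Red ribbed round plastic cap, loose, 60 mm diameter, 46 mm tall, 50-100 g, white bar on top along its x. Origin: centre of its underside (open end); z: out through its closed top, along the jar's axis while on the jar. Upper 18 mm solid, below it a 3 mm skirt whose two inner lugs (+x, -x) hook under the jar's lugs: it cannot be pulled off unturned. Opens anticlockwise seen from above its top (+ about its z).
- cap_top (a point): Centre of the cap's top face, 46 mm from its underside; axes as the cap's. Breaking loose: the shut cap stands at a stop and takes about 0.5 to 1 N m, with a firm grip (about 70 N) on its sides. After about 0.35 rad of turn it is loose and the seal pushes it 2 mm up along its axis (let it: open the fingers and regrip, or rise 2 mm); then it turns with little effort. Let go, it stays on the neck.
- neck_top (a point): Point on the jar's axis at the top of the seal disc, inside the shut cap, 150 mm from the jar's bottom; axes as the jar's. The spring-loaded seal pushes the shut cap up with about 12 N and rises 2 mm. Turned 1.2 to 2.4 rad in all from shut (1.5 is good), the cap's lugs are clear and it lifts off along the axis; it is clear of the neck after 30 mm.
- jar: Amber glass sauce jar with paper label, fixed in the cradle, 84 mm diameter, 112 mm to the shoulder, neck 38 mm diameter with two lugs and a white seal disc. Origin: centre of its bottom; z: its axis, leaning 30 degrees from vertical to the cradle's front (about to the robot's right, -y). At the start the cap's underside is 124 mm along z from the origin and the cap's axes are parallel to the jar's.
- cradle: Tilted sheet-steel cradle fixed to the table, foot 170 x 120 mm, holding the jar. Origin: centre of its foot on the table; -x: its front, to which the jar leans. The cradle stays below 110 mm.
- board: Green plastic chopping board fixed flat on the table, 200 mm (its x) x 160 mm (its y) x 15 mm thick. Origin: centre of its underside, on the table; its top is 15 mm up.
- mill: Dark wooden pepper mill, loose, 56 mm diameter, 180 mm tall. Origin: centre of its foot. Bystander.
- oil: Green glass oil bottle with a yellow cap, loose, 68 mm diameter, 190 mm tall. Origin: centre of its foot. Bystander.
- bowl: Stainless bowl, loose, rim diameter 156 mm, 70 mm tall. Origin: centre of its foot. Bystander.
- apple: Green apple, loose, 74 mm diameter, 66 mm tall. Origin: its underside. Bystander.

How it is judged:
By the outcome, as a careful person would: the job done as asked, in the order asked, and still so for the second after the job is handed in, with the robot touching nothing.
It also fails if it takes over 42 s, if anything falls off the work surface, if the arm or the gripper's body presses on something with over 40 N, if the wrist force passes 120 N, or if a joint passes its speed limit or range.

## Working session

There is one attempt and no reset: what is moved stays moved. The work goes in short steps, Python scripts to look and compute and a shell command to move; the robot and the scene stay as the last step left them, time stands still between calls to the robot, and variables do not carry over. Pictures are saved under pics/ and viewed, at most 10 in all, crops included, and the job is handed in when it is done.

```bash
mkdir -p pics
cat > h.py <<'E'
import numpy as np, cv2
from station import bot
from scipy.spatial.transform import Rotation as R
def cam(n): 
    m=bot.camera_model(n); return [np.array(m[k],float) for k in("intrinsics","dist_coeffs","R","t")]
def pts(n,uv,d,m=None):
    K,D,Rc,t=m or cam(n)
    p=cv2.undistortPoints(np.array(uv,float).reshape(-1,1,2),K,D)[:,0]
    d=np.asarray(d,float).reshape(-1,1)
    return (np.hstack([p*d,d])-t)@Rc
def cloud(n,mask,dep,m=None):
    v,u=np.nonzero(mask&(dep>0)); return pts(n,np.c_[u,v],dep[v,u],m)
def proj(n,X):
    K,D,Rc,t=cam(n); return cv2.projectPoints(np.array(X,float).reshape(-1,1,3),cv2.Rodrigues(Rc)[0],t,K,D)[0][:,0]
def tool():
    o=bot.get_obs(); q=o["tool_rot"]; return np.array(o["eef_pos"]),R.from_quat([q[1],q[2],q[3],q[0]]),o
E
python3 - <<'E'
from h import *
np.set_printoptions(precision=4,suppress=True)
print(bot.get_obs())
ims=[]
for c in("scene","top"):
    im,d=bot.read_camera(c); np.save(c+".npy",d); cv2.imwrite(f"pics/{c}.png",im)
    for n in("cap","jar","board","mill","oil","bowl","apple","cradle"):
        r=bot.trace(n,c)
        if r:
            P=cloud(c,r[0]["mask"],d); np.save(f"m_{c}_{n}.npy",r[0]["mask"])
            print(c,n,round(r[0]["score"],2),np.round(r[0]["at"]),len(P),np.median(P,0),np.percentile(P,3,0),np.percentile(P,97,0))
    for n in("cap_top","cap","jar","board"):
        r=bot.pinpoint(n,c)
        if r: print(c,"pt",n,r[0])
E
```

```text
{'t': 0.0, 'q': array([ 1.0599,  0.4778,  0.0223,  1.5565, -0.0115,  1.1093, -0.0831]), 'joint_vel': array([ 0.0017, -0.0008, -0.0005, -0.0007, -0.0013, -0.0009, -0.0004]), 'joint_torque': array([ -0.0005, -59.6453,   1.6074, -28.1194,   0.0124,   0.0093,
         0.    ]), 'eef_pos': array([ 0.2645, -0.6207,  0.4037]), 'tool_rot': array([-0.0009,  0.9798,  0.2   , -0.0002]), 'contact_force': array([-0.0341,  0.4974,  0.1253]), 'torque': array([ 0.0291, -0.0138, -0.0409]), 'grasp_force': 0.0, 'gripper_width': 1.001259267687605}
scene cap 0.8 [238. 196.] 636 [ 0.5735 -0.2219  0.1712] [ 0.5329 -0.2563  0.1378] [ 0.585  -0.1945  0.1919]
scene jar 0.97 [258. 222.] 1186 [ 0.5776 -0.1779  0.109 ] [ 0.5395 -0.2236  0.0616] [ 0.5941 -0.1266  0.143 ]
scene board 0.76 [406. 256.] 3418 [0.5626 0.1788 0.0152] [0.4569 0.0966 0.0076] [0.6501 0.2593 0.019 ]
scene mill 0.61 [516. 260.] 1398 [0.6497 0.4213 0.1031] [0.6298 0.4034 0.0093] [0.6589 0.4464 0.1799]
scene oil 0.93 [135. 227.] 1693 [ 0.5952 -0.4792  0.092 ] [ 0.5622 -0.5137  0.0046] [ 0.6085 -0.4551  0.1872]
scene bowl 0.82 [343. 310.] 3405 
[... 799 characters left out ...]
6414 0.2634 0.0214]
top mill 0.9 [170. 255.] 524 [0.6303 0.416  0.1326] [ 0.608   0.4036 -0.001 ] [0.6564 0.4489 0.1812]
top oil 0.66 [484. 280.] 662 [ 0.576  -0.4716  0.1255] [ 0.5471 -0.5029  0.0174] [ 0.6046 -0.454   0.1917]
top bowl 0.6 [303. 201.] 2252 [0.7957 0.0473 0.0241] [ 0.723  -0.0217 -0.0017] [0.8588 0.1136 0.0708]
top apple 0.92 [376. 210.] 461 [ 0.7702 -0.1766  0.0582] [ 0.7399 -0.2075  0.0321] [ 0.8032 -0.1474  0.0686]
top cradle 0.98 [373. 288.] 1720 [ 0.5554 -0.168   0.0655] [ 0.4948 -0.2719 -0.0004] [ 0.6099 -0.1132  0.1409]
top pt cap_top {'at': [401.6, 286.8], 'score': 0.75}
top pt cap {'at': [388.7, 288.3], 'score': 0.85}
top pt jar {'at': [364.0, 286.5], 'score': 0.89}
```

```bash
cat > fit.py <<'E'
from h import *
from scipy.optimize import least_squares
np.set_printoptions(precision=4,suppress=True)
def sdf(P,c,a,r,h0,h1):
    d=P-c; z=d@a; rr=np.linalg.norm(d-np.outer(z,a),axis=1)
    q=np.c_[rr-r,np.abs(z-(h0+h1)/2)-(h1-h0)/2]
    return np.linalg.norm(np.maximum(q,0),axis=1)+np.minimum(q.max(1),0)
def axis(psi,t=np.pi/6): return np.array([np.sin(t)*np.cos(psi),np.sin(t)*np.sin(psi),np.cos(t)])
E
python3 - <<'E'
from fit import *
k=np.ones((3,3),np.uint8)
for cs in(("scene",),("top",),("scene","top")):
    L=lambda n:np.vstack([cloud(c,cv2.erode(np.load(f"m_{c}_{n}.npy").astype(np.uint8),k)>0,np.load(c+".npy")) for c in cs])
    C,J=L("cap"),L("jar")
    def f(x):
        a=axis(x[3]); j=x[:3]-.17*a
        return np.r_[sdf(C,x[:3],a,.03,-.046,0),sdf(J,j,a,.042,0,.112)]
    s=least_squares(f,[.555,-.25,.19,-np.pi/2],loss="soft_l1",f_scale=.002)
    print(cs,s.x,"axis",axis(s.x[3]),"med",np.median(abs(s.fun)),"jar org",s.x[:3]-.17*axis(s.x[3]))
K=np.load
a,b=[cv2.imread(f"pics/{c}.png") for c in("scene","top")]
v=np.hstack([cv2.resize(a[130:370,80:560],(400,200)),cv2.resize(b[150:350,130:530],(400,200))]); v=np.vstack([v,cv2.resize(b[230:340,310:450],(800,400))[:, :800][:400]])
cv2.imwrite("pics/v1.png",cv2.resize(v,(800,600)))
E
```

```text
('scene',) [ 0.5538 -0.2386  0.18   -1.5044] axis [ 0.0332 -0.4989  0.866 ] med 0.0016117540307222025 jar org [ 0.5482 -0.1538  0.0328]
('top',) [ 0.5549 -0.2369  0.1781 -1.5083] axis [ 0.0312 -0.499   0.866 ] med 0.001711565498234988 jar org [ 0.5496 -0.1521  0.0309]
('scene', 'top') [ 0.5537 -0.2379  0.1791 -1.5138] axis [ 0.0285 -0.4992  0.866 ] med 0.00176881315721749 jar org [ 0.5489 -0.153   0.0319]
```

View pics/v1.png

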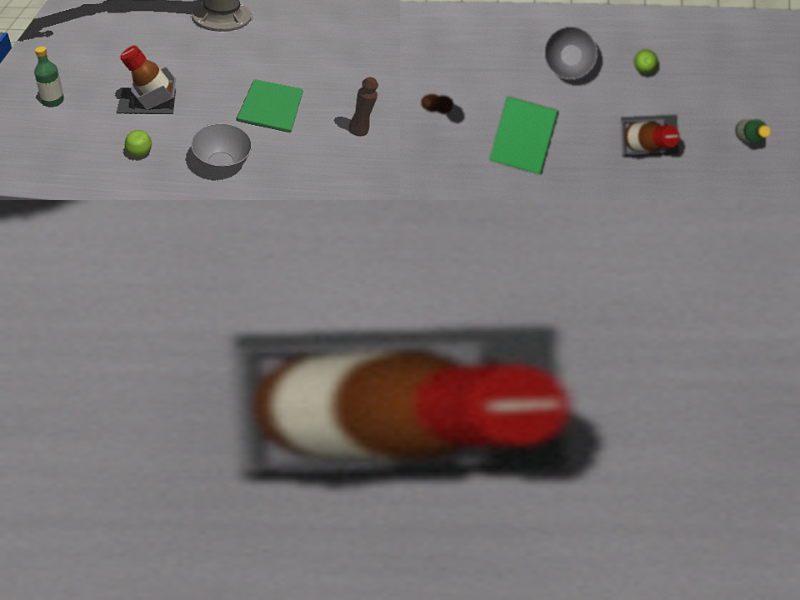

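```bash
python3 -m pendant '[[0.085,-0.018,-0.026,0,0],[0.085,-0.018,-0.026,0,0],[0.085,-0.018,-0.026,0,0],[0.085,-0.018,-0.026,0,0],[0.085,-0.018,-0.026,0,0],[0.085,-0.018,-0.026,0,0],[0.085,-0.018,-0.026,0,0],[0.085,-0.018,-0.026,0,0],[0.085,-0.018,-0.026,0,0],[0.085,-0.018,-0.026,0,0]]'; python3 -m pendant '[[0.085,0.012,-0.028,0,0],[0.085,0.012,-0.028,0,0],[0.085,0.012,-0.028,0,0],[0.085,0.012,-0.028,0,0]]'; python3 -c "
from h import *
p,r,o=tool();print(p,r.as_matrix(),o['q'])"
```

```text
t: 2.13
eef_pos: [-0.0041, -0.4513, 0.4049]
tool_rot: [0.0, 0.98, 0.2, 0.0]
contact_force: [-0.9, -0.5, -0.2]
gripper_width: 0.995
grasp_force: 0.0
t: 2.47
eef_pos: [-0.0029, -0.3291, 0.4047]
tool_rot: [0.0, 0.98, 0.2, -0.0]
contact_force: [0.3, 0.9, 0.1]
gripper_width: 0.991
grasp_force: 0.0
[-0.00293136 -0.32910672  0.40467815] [[ 9.20262426e-01  3.91301758e-01  3.36737655e-05]
 [ 3.91301746e-01 -9.20262366e-01 -3.48257533e-04]
 [-1.05285086e-04  3.33664925e-04 -9.99999939e-01]] [ 1.32003544 -0.12966238  0.06321786  2.29757928  0.00992069  0.97309409
  0.20839333]
```

The picture shows the red cap (crop about 515,405) leaning right with the bar along its lean, the oil bottle at right, and the board at left in the top view. The surface fit gives a cap_top at about (0.554, -0.238, 0.179). The pendant has no tilt column, so I'll see how the arm behaves at its reach limit.

```bash
python3 -m pendant '[[0.085,0.012,-0.028,0,0],[0.085,0.012,-0.028,0,0],[0.085,0.012,-0.028,0,0],[0.085,0.012,-0.028,0,0]]'; python3 -c "
from h import *
np.set_printoptions(precision=4,suppress=True)
p,r,o=tool();print(p,r.as_matrix()[:,2],o['q'])"
```

```text
t: 2.8
eef_pos: [-0.0019, -0.2331, 0.4076]
tool_rot: [0.003, 0.979, 0.203, 0.0]
contact_force: [-0.1, -1.9, 0.9]
gripper_width: 0.999
grasp_force: 0.0
[-0.0019 -0.2331  0.4076] [ 0.0014 -0.0053 -1.    ] [ 1.4806 -0.336  -0.1274  2.4344 -0.049   1.0357  0.2224]
```

```bash
python3 -m pendant '[[0.085,0.008,-0.018,0,0],[0.085,0.008,-0.018,0,0],[0.085,0.008,-0.018,0,0],[0.085,0.008,-0.018,0,0]]'; python3 -c "
from h import *
np.set_printoptions(precision=4,suppress=True)
p,r,o=tool();print(p,r.as_matrix()[:,2],o['q'])"
```

```text
t: 3.13
eef_pos: [-0.0042, -0.2205, 0.4021]
tool_rot: [-0.017, 0.98, 0.199, 0.003]
contact_force: [-0.1, 0.3, 0.3]
gripper_width: 0.997
grasp_force: 0.0
[-0.0042 -0.2205  0.4021] [ 0.0001  0.034  -0.9994] [ 1.8941 -0.3371 -0.4276  2.4356 -0.1616  1.0547  0.4033]
```

```bash
python3 -m pendant '[[0.085,0.016,-0.038,0,0],[0.085,0.016,-0.038,0,0],[0.085,0.016,-0.038,0,0],[0.085,0.016,-0.038,0,0]]'; python3 -c "
from h import *
np.set_printoptions(precision=4,suppress=True)
p,r,o=tool();print(p,r.as_matrix()[:,2],o['q'])";  python3 -m pendant '[[0.085,-0.012,0.028,0,0],[0.085,-0.012,0.028,0,0],[0.085,-0.012,0.028,0,0]]'; python3 -c "
from h import *
np.set_printoptions(precision=4,suppress=True)
p,r,o=tool();print(p,r.as_matrix()[:,2],o['q'])"
```

```text
t: 3.47
eef_pos: [-0.0134, -0.2018, 0.4087]
tool_rot: [-0.081, 0.976, 0.199, 0.027]
contact_force: [0.4, -0.1, 0.3]
gripper_width: 0.997
grasp_force: 0.0
[-0.0134 -0.2018  0.4087] [ 0.0212  0.1683 -0.9855] [ 1.7046 -0.3367 -0.2474  2.4349 -0.1263  1.2038  0.3642]
t: 3.72
eef_pos: [-0.0132, -0.2932, 0.3931]
tool_rot: [-0.079, 0.976, 0.199, 0.027]
contact_force: [-0.8, -0.3, 1.7]
gripper_width: 0.996
grasp_force: 0.0
[-0.0132 -0.2932  0.3931] [ 0.0207  0.1654 -0.986 ] [ 1.7088 -0.1089 -0.2586  2.3157 -0.0761  1.0953  0.326 ]
```

Tilt picked up at the reach limit is retained after backing off, so I can build up the 30° lean this way.

```bash
python3 -m pendant '[[0.085,0.016,-0.036,0.006,0],[0.085,0.016,-0.036,0.006,0],[0.085,0.016,-0.036,0.006,0],[0.085,0.016,-0.036,0.006,0],[0.085,0.016,-0.036,0.006,0],[0.085,0.016,-0.036,0.006,0],[0.085,0.016,-0.036,0.008,0],[0.085,0.016,-0.036,0.008,0]]'; python3 -c "
from h import *
np.set_printoptions(precision=4,suppress=True)
p,r,o=tool();print(p,r.as_matrix(),o['q'])"
```

```text
t: 4.38
eef_pos: [-0.0301, -0.1776, 0.4063]
tool_rot: [-0.144, 0.968, 0.198, 0.05]
contact_force: [0.2, 1.0, -0.1]
gripper_width: 0.998
grasp_force: 0.0
[-0.0301 -0.1776  0.4063] [[ 0.9164  0.3982  0.0401]
 [ 0.3692 -0.8798  0.2995]
 [ 0.1545 -0.2596 -0.9533]] [ 2.1541 -0.3367 -0.5145  2.4347 -0.1733  1.3176  0.5925]
```

```bash
python3 -m pendant '[[0.085,0.011,-0.037,0.012,0],[0.085,0.011,-0.037,0.012,0],[0.085,0.011,-0.037,0.013,0],[0.085,0.011,-0.037,0.014,0]]'; python3 -c "
from h import *
np.set_printoptions(precision=4,suppress=True)
p,r,o=tool();print(p,r.as_matrix(),o['q'])"
```

```text
t: 4.72
eef_pos: [-0.0906, -0.1436, 0.4133]
tool_rot: [-0.184, 0.96, 0.196, 0.074]
contact_force: [0.0, -0.5, -0.0]
gripper_width: 0.999
grasp_force: 0.0
[-0.0906 -0.1436  0.4133] [[ 0.9123  0.4034  0.0706]
 [ 0.3488 -0.8557  0.3823]
 [ 0.2147 -0.3241 -0.9213]] [ 2.3915 -0.3368 -0.4651  2.4342 -0.0627  1.403   0.8329]
```

```bash
python3 -m pendant '[[0.085,0.026,0.0265,-0.0034,0],[0.085,0.026,0.0265,-0.0034,0],[0.085,0.026,0.0265,-0.0034,0],[0.085,0.026,0.0265,-0.0034,0],[0.085,0.026,0.0265,-0.0034,0],[0.085,0.026,0.0265,-0.0034,0],[0.085,0.026,0.0265,-0.0034,0],[0.085,0.026,0.0265,-0.0034,0]]';  python3 -m pendant '[[0.085,-0.011,-0.038,0.011,0],[0.085,-0.011,-0.038,0.011,0],[0.085,-0.011,-0.038,0.011,0],[0.085,-0.011,-0.038,0.012,0]]'; python3 -c "
from h import *
np.set_printoptions(precision=4,suppress=True)
p,r,o=tool();print(p,r.as_matrix(),o['q'])"
```

```text
t: 5.38
eef_pos: [0.1829, -0.2629, 0.4144]
tool_rot: [-0.183, 0.961, 0.194, 0.074]
contact_force: [-1.1, -1.5, -0.2]
gripper_width: 0.997
grasp_force: 0.0
t: 5.72
eef_pos: [0.1049, -0.1631, 0.413]
tool_rot: [-0.186, 0.961, 0.19, 0.071]
contact_force: [-0.5, 1.4, 0.4]
gripper_width: 0.993
grasp_force: 0.0
[ 0.1049 -0.1631  0.413 ] [[ 0.9174  0.3922  0.0666]
 [ 0.3391 -0.8585  0.3847]
 [ 0.2081 -0.3304 -0.9206]] [ 1.8433 -0.3253 -0.7013  2.4007 -0.4168  1.3762  0.1863]
```

Just at the limit; four more rows the same way.

```bash
python3 -m pendant '[[0.085,-0.011,-0.038,0.012,0],[0.085,-0.011,-0.038,0.012,0],[0.085,-0.011,-0.038,0.013,0],[0.085,-0.011,-0.038,0.014,0]]'; python3 -c "
from h import *
np.set_printoptions(precision=4,suppress=True)
p,r,o=tool();print(p,r.as_matrix(),o['q'])"
```

```text
t: 6.05
eef_pos: [0.0587, -0.1516, 0.4163]
tool_rot: [-0.219, 0.952, 0.205, 0.064]
contact_force: [-0.0, -1.0, 0.4]
gripper_width: 0.996
grasp_force: 0.0
[ 0.0587 -0.1516  0.4163] [[ 0.9074  0.419   0.0318]
 [ 0.3631 -0.8199  0.4427]
 [ 0.2115 -0.3902 -0.8961]] [ 1.7072 -0.3371 -0.4806  2.4349 -0.3118  1.4587  0.2445]
```

```bash
python3 -m pendant '[[0.085,-0.012,-0.037,0.014,0],[0.085,-0.012,-0.037,0.014,0],[0.085,-0.012,-0.037,0.015,0]]'; python3 -c "
from h import *
np.set_printoptions(precision=4,suppress=True)
p,r,o=tool();M=r.as_matrix();print(p,M,o['q'])
a=np.array([-.0285,.499,-.866]);print('ang err deg',np.degrees(np.arccos(M[:,2]@a)))
# pregrasp: grasp pt 20mm below cap top on axis, back off 80
c=np.array([.554,-.238,.179]); G=c+ -M[:,2]*0+ -M[:,2]*(.155-.016)
for b in(.1,0): t=G-M[:,2]*b; print('to',t,'world',t-p,'tool',M.T@(t-p))
E=1"
```

```text
t: 6.3
eef_pos: [-0.0169, -0.1492, 0.4215]
tool_rot: [-0.247, 0.946, 0.197, 0.069]
contact_force: [-0.1, -1.6, -0.7]
gripper_width: 0.996
grasp_force: 0.0
[-0.0169 -0.1492  0.4215] [[ 0.9125  0.4078  0.0331]
 [ 0.3394 -0.7995  0.4956]
 [ 0.2286 -0.441  -0.8679]] [ 2.0271 -0.3368 -0.4674  2.434  -0.157   1.537   0.5107]
ang err deg 3.642726697426285
to [ 0.5461 -0.3564  0.3864] world [ 0.563  -0.2073 -0.0351] tool [ 0.4353  0.4108 -0.0537]
to [ 0.5494 -0.3069  0.2996] world [ 0.5663 -0.1577 -0.1219] tool [0.4353 0.4108 0.0463]
```

```bash
python3 -m pendant '[[0.085,0.028,0.0265,-0.0035,0],[0.085,0.028,0.0265,-0.0035,0],[0.085,0.028,0.0265,-0.0035,0],[0.085,0.028,0.0265,-0.0035,0],[0.085,0.028,0.0265,-0.0035,0],[0.085,0.028,0.0265,-0.0035,0],[0.085,0.028,0.0265,-0.0035,0],[0.085,0.028,0.0265,-0.0035,0],[0.085,0.028,0.0265,-0.0035,0],[0.085,0.028,0.0265,-0.0035,0],[0.085,0.028,0.0265,-0.0035,0],[0.085,0.028,0.0265,-0.0035,0]]' ; python3 -m pendant '[[0.085,0.028,0.0265,-0.0035,0],[0.085,0.028,0.0265,-0.0035,0],[0.085,0.028,0.0265,-0.0035,0],[0.085,0.005,0.005,0,0]]'
cat > wl.py <<'E'
from fit import *
import sys
p,r,o=tool();M=r.as_matrix();m=cam("wrist");im,d=bot.read_camera("wrist")
cv2.imwrite(f"pics/{sys.argv[1]}.png",im);print(p,M,o['q'],sep="\n")
for n in("cap","jar"):
    t=bot.trace(n,"wrist")
    if t:
        P=cloud("wrist",cv2.erode(t[0]["mask"].astype(np.uint8),np.ones((5,5)))>0,d,m);np.save(f"P_{n}.npy",P);print(n,t[0]["score"],t[0]["at"],len(P))
k=bot.pinpoint("cap_top","wrist");print(k[:1])
C,J=np.load("P_cap.npy")[::5],np.load("P_jar.npy")[::5]
def f(x):
    a=axis(x[3]); return np.r_[sdf(C,x[:3],a,.03,-.046,0),sdf(J,x[:3]-.17*a,a,.042,0,.112)]
s=least_squares(f,[.554,-.238,.179,-1.51],loss="soft_l1",f_scale=.002);a=axis(s.x[3])
print(s.x,np.median(abs(s.fun)),'ang',np.degrees(np.arccos(-M[:,2]@a)))
G=s.x[:3]-.018*a-.155*M[:,2]; print("tool shift to grasp",M.T@(G-p))
E
python3 wl.py w1
```

```text
t: 7.3
eef_pos: [0.4198, -0.3128, 0.3928]
tool_rot: [-0.248, 0.947, 0.195, 0.069]
contact_force: [-0.3, -1.8, 1.1]
gripper_width: 0.992
grasp_force: 0.0
t: 7.63
eef_pos: [0.5376, -0.3557, 0.3847]
tool_rot: [-0.247, 0.946, 0.195, 0.07]
contact_force: [-0.4, 0.3, 0.6]
gripper_width: 0.996
grasp_force: 0.0
[ 0.5376 -0.3557  0.3847]
[[ 0.9138  0.4046  0.0365]
 [ 0.335  -0.8012  0.4959]
 [ 0.2299 -0.4409 -0.8676]]
[ 1.1535  0.6843 -0.8746  1.5221  0.0102  1.3005 -0.8034]
cap 0.77 [321.6, 240.3] 6277
jar 0.66 [308.7, 196.5] 1322
[{'at': [323.5, 246.9], 'score': 0.58}]
[ 0.5522 -0.2389  0.1797 -1.4437] 0.0006616975524312875 ang 5.726072004474995
tool shift to grasp [0.0038 0.0019 0.0993]
```

View pics/w1.png

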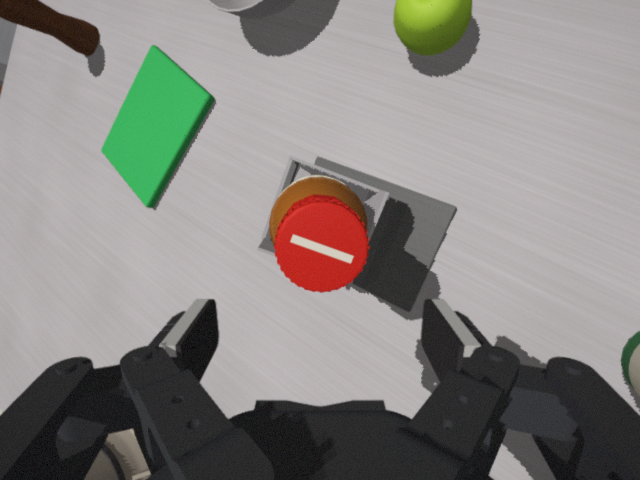

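The wrist picture shows the cap top centred at about (322,245) with its bar visible; both fingers are clear of it and of the cradle. I'll descend along the axis and grip.

```bash
python3 -m pendant '[[0.085,0.004,0.002,0.02,0],[0.085,0,0,0.025,0],[0.085,0,0,0.025,0],[0.085,0,0,0.02,0],[0.085,0,0,0.009,0],[0.085,0,0,0,0]]'; python3 -m pendant '[[0.05,0,0,0,0],[0.05,0,0,0,0],[0.05,0,0,0,0],[0.05,0,0,0,0],[0.05,0,0,0,0],[0.05,0,0,0,0]]' 90; python3 -c "
from h import *
p,r,o=tool();print(p,r.as_matrix()[:,2],o['torque'],o['q'])"
```

```text
t: 8.33
eef_pos: [0.5392, -0.3054, 0.2991]
tool_rot: [-0.248, 0.946, 0.195, 0.068]
contact_force: [0.1, 0.1, 0.5]
gripper_width: 0.995
grasp_force: 0.0
t: 8.83
eef_pos: [0.541, -0.3088, 0.3023]
tool_rot: [-0.246, 0.947, 0.194, 0.071]
contact_force: [-2.0, -6.1, 6.2]
gripper_width: 0.675
grasp_force: 95.2
[ 0.54102224 -0.30879605  0.30231433] [ 0.03952892  0.4928552  -0.86921298] [-0.74612765  0.38986746  0.16046599] [ 1.1047962   0.73807471 -0.85840662  1.65320135  0.04276071  1.1069857
 -0.83430681]
```

```bash
python3 -m pendant '[[0.05,0,0,0,-7],[0.05,0,0,0,-7],[0.05,0,0,0,-7],[0.05,0,0,0,-7],[0.05,0,0,0,0]]' 90; python3 -c "
from h import *
p,r,o=tool();print(p,r.as_matrix(),o['torque'],o['q'])"
```

```text
t: 9.25
eef_pos: [0.5413, -0.31, 0.3023]
tool_rot: [-0.22, 0.871, 0.419, 0.13]
contact_force: [-1.3, -8.3, 6.8]
gripper_width: 0.68
grasp_force: 95.5
[ 0.54127361 -0.31004473  0.30231224] [[ 0.61428146  0.78797707  0.04183818]
 [ 0.67366164 -0.55129798  0.49218953]
 [ 0.41089937 -0.27415812 -0.86948205]] [-1.19234028  0.14088097  0.15662658] [ 1.17542077  0.79695548 -0.98671704  1.64697703  0.15321705  1.12245053
 -0.43150083]
```

```bash
python3 -m pendant '[[0.075,0,0,0,0],[0.075,0,0,0,0],[0.075,0,0,0,0]]' ; python3 wl.py w2; python3 -c "
import cv2;cv2.imwrite('pics/w2c.png',cv2.imread('pics/w2.png')[150:420,150:500])"
```

```text
t: 9.5
eef_pos: [0.5407, -0.3064, 0.3008]
tool_rot: [-0.223, 0.871, 0.418, 0.128]
contact_force: [-0.7, 0.2, -0.0]
gripper_width: 0.878
grasp_force: 0.0
[ 0.5407 -0.3064  0.3008]
[[ 0.6174  0.7858  0.036 ]
 [ 0.6718 -0.5505  0.4957]
 [ 0.4093 -0.2819 -0.8678]]
[ 1.172   0.7969 -0.9859  1.652   0.1502  1.1224 -0.4369]
cap 0.64 [332.1, 321.7] 21370
jar 0.85 [311.0, 220.7] 5004
[{'at': [332.3, 338.3], 'score': 0.7}]
[ 0.5532 -0.2397  0.1812 -1.4697] 0.0006121877533346934 ang 4.957795200348063
tool shift to grasp [0.0027 0.0056 0.0002]
```

View pics/w2c.png

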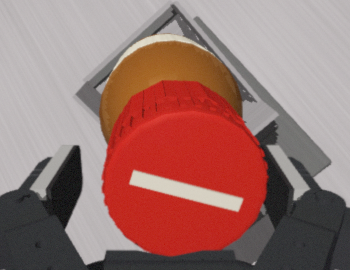

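The bar has stayed nearly fixed relative to the hand (18° before, 14° now, crop center 187,190), so the cap turned about 26° and rose about 2 mm. It's loose. I'll regrip centred and spin on.

```bash
python3 -m pendant '[[0.075,0.003,0.005,0,0],[0.05,0,0,0,0],[0.05,0,0,0,0],[0.05,0,0,0,0],[0.05,0,0,0,-7],[0.05,0,0,0,-7],[0.05,0,0,0,-7],[0.05,0,0,0,-7],[0.05,0,0,0,-4],[0.05,0,0,0,0],[0.075,0,0,0,0],[0.075,0,0,0,0]]' 45;  python3 -m pendant '[[0.05,0,0,0,0],[0.05,0,0,0,0],[0.05,0,0,0,0],[0.05,0,0,0,0],[0.05,0,0,0,-7],[0.05,0,0,0,-7],[0.05,0,0,0,-7],[0.05,0,0,0,-7],[0.05,0,0,0,-4],[0.05,0,0,0,0]]'; python3 wl.py w3; python3 -c "
import cv2;cv2.imwrite('pics/w3c.png',cv2.imread('pics/w3.png')[150:420,150:500])"
```

```text
t: 10.7
eef_pos: [0.5463, -0.3072, 0.2998]
tool_rot: [-0.18, 0.723, 0.641, 0.184]
contact_force: [0.7, -0.1, -0.1]
gripper_width: 0.879
grasp_force: 0.0
t: 11.53
eef_pos: [0.547, -0.3073, 0.3006]
tool_rot: [-0.121, 0.516, 0.817, 0.228]
contact_force: [0.3, -2.5, 3.6]
gripper_width: 0.696
grasp_force: 48.2
[ 0.547  -0.3073  0.3006]
[[-0.438   0.8982  0.038 ]
 [ 0.7882  0.3633  0.4967]
 [ 0.4323  0.2475 -0.8671]]
[ 1.2814  0.9709 -1.2618  1.6304  0.4162  1.2036  0.4617]
cap 0.9 [316.2, 324.0] 20888
jar 0.91 [308.3, 219.1] 6583
[{'at': [321.0, 347.1], 'score': 0.98}]
[ 0.553  -0.2393  0.1815 -1.5552] 0.0006578750402606928 ang 2.63336724570946
tool shift to grasp [-0.0001 -0.0001  0.0003]
```

View pics/w3c.png

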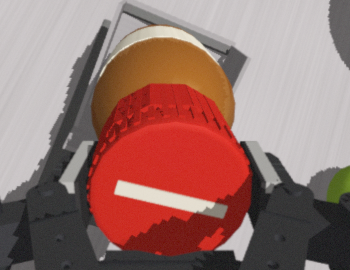

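Bar at 13° in the image, still with the hand: total turn is about 1.5 rad. Lifting off along the cap's axis.

```bash
python3 -m pendant '[[0.05,-0.0002,0.0003,-0.005,0],[0.05,-0.0002,0.0003,-0.005,0],[0.05,-0.0003,0.0006,-0.01,0],[0.05,-0.0003,0.0006,-0.01,0],[0.05,-0.0003,0.0006,-0.01,0],[0.05,0,0,-0.02,0],[0.05,0,0,-0.03,0],[0.05,0,0,0,0]]' 45
python3 - <<'E'
from h import *
np.set_printoptions(precision=4,suppress=True)
p,r,o=tool();print(p,r.as_matrix(),o['q'])
im,d=bot.read_camera("scene");cv2.imwrite("pics/s2.png",cv2.resize(im[100:300,100:400],(600,400)))
m=np.load("m_top_board.npy").astype(np.uint8);u=cv2.findContours(m,0,1)[0]
P=cloud("top",m>0,np.load("top.npy"));P=P[abs(P[:,2]-.015)<.012]
for c in("scene","top"):
    m=np.load(f"m_{c}_board.npy")
    P=cloud(c,m,np.load(c+".npy"));P=P[abs(P[:,2]-.015)<.01]; print(c,cv2.minAreaRect((P[:,:2]).astype(np.float32)),P.mean(0))
E
```

```text
t: 12.4
eef_pos: [0.5464, -0.3551, 0.3831]
tool_rot: [-0.119, 0.519, 0.816, 0.227]
contact_force: [0.9, -0.8, 0.5]
gripper_width: 0.692
grasp_force: 49.5
[ 0.5464 -0.3551  0.3831] [[-0.4338  0.9     0.0419]
 [ 0.7925  0.359   0.493 ]
 [ 0.4287  0.2471 -0.869 ]] [ 1.3185  0.9131 -1.3017  1.4962  0.3588  1.3727  0.5088]
scene ((0.5474977493286133, 0.17976592481136322), (0.16074134409427643, 0.20371723175048828), 75.94768524169922) [0.5578 0.179  0.0151]
top ((0.546974778175354, 0.1819610297679901), (0.1617944836616516, 0.20100361108779907), 75.94468688964844) [0.5462 0.1814 0.0138]
```

View pics/s2.png

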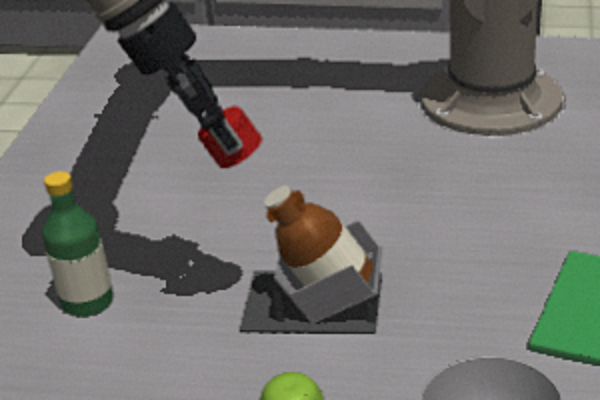

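The scene view shows the cap off the jar, gripped at about (230,135), with the white seal disc bare at (278,197). Next I'll yaw to make the jaw line horizontal, so the cap can pivot flat on the board, and then carry it across.

```bash
python3 -m pendant '[[0.05,0,0,0,6],[0.05,0,0,0,6],[0.05,0,0,0,6],[0.05,0,0,0,6],[0.05,0,0,0,6]]'; python3 -m pendant '[[0.05,0.032,-0.0037,0.0182,0],[0.05,0.032,-0.0037,0.0182,0],[0.05,0.032,-0.0037,0.0182,0],[0.05,0.032,-0.0037,0.0182,0],[0.05,0.032,-0.0037,0.0182,0],[0.05,0.032,-0.0037,0.0182,0],[0.05,0.032,-0.0037,0.0182,0],[0.05,0.032,-0.0037,0.0182,0],[0.05,0.032,-0.0037,0.0182,0],[0.05,0.032,-0.0037,0.0182,0],[0.05,0.032,-0.0037,0.0182,0],[0.05,0.032,-0.0037,0.0182,0]]'
cat > st.py <<'E'
from h import *
np.set_printoptions(precision=4,suppress=True)
p,r,o=tool();M=r.as_matrix();print(p,M,o['q'],o['contact_force'],o['torque'])
g=p+.155*M[:,2];print("grasp",g)
for T in([.547,.165,.10],[.547,.160,.065]): print(T,M.T@(np.array(T)-g))
E
python3 st.py
```

```text
t: 12.87
eef_pos: [0.5455, -0.3517, 0.3773]
tool_rot: [-0.177, 0.712, 0.653, 0.186]
contact_force: [0.2, -0.4, -1.8]
gripper_width: 0.695
grasp_force: 49.5
t: 13.87
eef_pos: [0.5362, 0.0934, 0.379]
tool_rot: [-0.176, 0.711, 0.655, 0.186]
contact_force: [0.2, -0.0, -0.6]
gripper_width: 0.702
grasp_force: 49.5
[0.5362 0.0934 0.379 ] [[ 0.0733  0.9967  0.0339]
 [ 0.8653 -0.0804  0.4948]
 [ 0.4959 -0.0069 -0.8683]] [ 0.7743  0.6014 -1.2407  1.8896  0.1268  0.8091 -0.4968] [ 0.2131 -0.0214 -0.5543] [-0.6449 -0.0175 -0.0827]
grasp [0.5415 0.1701 0.2444]
[0.547, 0.165, 0.1] [-0.0756  0.0069  0.1231]
[0.547, 0.16, 0.065] [-0.0973  0.0076  0.151 ]
```

```bash
python3 -m pendant '[[0.05,-0.015,0.0014,0.0246,0],[0.05,-0.015,0.0014,0.0246,0],[0.05,-0.015,0.0014,0.0246,0],[0.05,-0.015,0.0014,0.0246,0],[0.05,-0.015,0.0014,0.0246,0],[0.05,-0.007,0,0.009,0],[0.05,-0.007,0,0.009,0],[0.05,-0.007,0,0.009,0],[0.05,0,0,0,0]]'; python3 st.py; python3 -c "
from h import *
im,d=bot.read_camera('scene');cv2.imwrite('pics/s3.png',cv2.resize(im[130:330,300:500],(600,600)))
t=bot.trace('cap','scene')
if t:
  P=cloud('scene',t[0]['mask'],d);print(t[0]['score'],len(P),np.percentile(P,[2,50,98],axis=0))"
```

```text
t: 14.62
eef_pos: [0.5423, 0.0821, 0.2007]
tool_rot: [-0.177, 0.711, 0.655, 0.187]
contact_force: [-0.4, -1.4, -1.1]
gripper_width: 0.698
grasp_force: 49.5
[0.5423 0.0821 0.2007] [[ 0.0736  0.9967  0.0342]
 [ 0.8649 -0.0809  0.4953]
 [ 0.4964 -0.0069 -0.868 ]] [ 0.6128  0.8198 -0.9915  1.9874  0.3137  0.5141 -0.4986] [-0.3887 -1.3509 -1.1256] [-0.5879  0.1051  0.0013]
grasp [0.5476 0.1589 0.0661]
[0.547, 0.165, 0.1] [ 0.0221 -0.0013 -0.0264]
[0.547, 0.16, 0.065] [ 0.0004 -0.0007  0.0015]
0.81 370 [[0.52734408 0.14076641 0.03795969]
 [0.56471067 0.17038888 0.07973656]
 [0.57946535 0.19279981 0.09566696]]
```

View pics/s3.png

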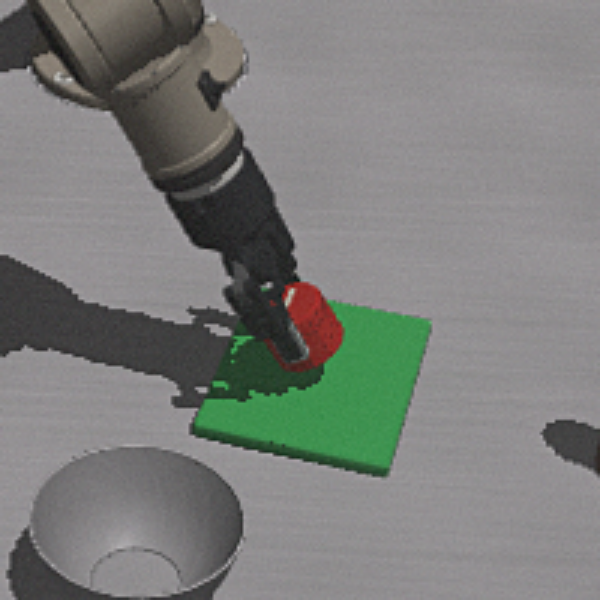

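The cap hangs tilted over the board (about 310,325), rim about 12 mm above it. Light grip now, touch down, then tip it flat about its lower rim.

```bash
python3 -m pendant '[[0.05,-0.002,0,0.0032,0],[0.05,-0.002,0,0.0032,0],[0.05,-0.002,0,0.0032,0],[0.05,0,0,0,0]]' 25; python3 st.py; python3 -m pendant '[[0.05,0.001,0,0.003,0],[0.05,0.002,-0.0003,0.0035,0],[0.05,0.002,-0.0003,0.0035,0],[0.05,0,0,0,0]]'; python3 st.py
```

```text
t: 15.05
eef_pos: [0.5425, 0.0821, 0.1903]
tool_rot: [-0.176, 0.711, 0.655, 0.187]
contact_force: [0.1, -0.2, -1.4]
gripper_width: 0.696
grasp_force: 49.5
[0.5425 0.0821 0.1903] [[ 0.0726  0.9967  0.0355]
 [ 0.8648 -0.0806  0.4955]
 [ 0.4968 -0.0053 -0.8679]] [ 0.6023  0.8335 -0.9757  1.9898  0.3249  0.4958 -0.4987] [ 0.0939 -0.1673 -1.4061] [-0.5885  0.0315 -0.0096]
grasp [0.548  0.1589 0.0557]
[0.547, 0.165, 0.1] [ 0.0272 -0.0018 -0.0354]
[0.547, 0.16, 0.065] [ 0.0055 -0.0012 -0.0075]
t: 15.38
eef_pos: [0.5433, 0.0928, 0.1852]
tool_rot: [-0.176, 0.71, 0.655, 0.188]
contact_force: [0.2, -0.1, 3.7]
gripper_width: 0.696
grasp_force: 26.2
[0.5433 0.0928 0.1852] [[ 0.0709  0.9968  0.0371]
 [ 0.8642 -0.08    0.4967]
 [ 0.4981 -0.0031 -0.8671]] [ 0.5742  0.8381 -0.963   1.9894  0.33    0.476  -0.5142] [ 0.2032 -0.0677  3.7455] [-0.2232 -0.0394 -0.043 ]
grasp [0.549  0.1698 0.0508]
[0.547, 0.165, 0.1] [ 0.0202 -0.0018 -0.0451]
[0.547, 0.16, 0.065] [-0.0015 -0.0013 -0.0173]
```

```bash
python3 -m pendant '[[0.05,0.001,0,0.004,0],[0.05,0.001,0,0.004,0],[0.05,0,0,0,0]]' 20; python3 st.py; python3 -m pendant '[[0.05,0.001,0,0.0035,0],[0.05,-0.001,0,0.002,0],[0.05,0,0,0,0]]'; python3 st.py;  python3 -c "
from h import *
im,d=bot.read_camera('scene');cv2.imwrite('pics/s4.png',cv2.resize(im[170:290,340:460],(600,600)))"
```

```text
t: 15.63
eef_pos: [0.5436, 0.0993, 0.1798]
tool_rot: [-0.176, 0.71, 0.655, 0.189]
contact_force: [-0.9, 2.0, 7.0]
gripper_width: 0.698
grasp_force: 26.8
[0.5436 0.0993 0.1798] [[ 0.0702  0.9968  0.0371]
 [ 0.8636 -0.0794  0.4979]
 [ 0.4992 -0.0029 -0.8665]] [ 0.5552  0.8446 -0.9522  1.9891  0.3347  0.4614 -0.5231] [-0.8815  2.0347  6.9643] [0.4494 0.1822 0.053 ]
grasp [0.5494 0.1765 0.0455]
[0.547, 0.165, 0.1] [ 0.0172 -0.0016 -0.053 ]
[0.547, 0.16, 0.065] [-0.0046 -0.0011 -0.0252]
t: 15.88
eef_pos: [0.5438, 0.1028, 0.1756]
tool_rot: [-0.177, 0.71, 0.655, 0.19]
contact_force: [-1.5, 4.5, 9.5]
gripper_width: 0.695
grasp_force: 26.8
[0.5438 0.1028 0.1756] [[ 0.0694  0.9969  0.0375]
 [ 0.8629 -0.0788  0.4992]
 [ 0.5006 -0.0023 -0.8657]] [ 0.5442  0.8502 -0.9451  1.9891  0.3383  0.451  -0.5273] [-1.486   4.547   9.4787] [0.9999 0.3047 0.0941]
grasp [0.5496 0.1802 0.0415]
[0.547, 0.165, 0.1] [ 0.016  -0.0015 -0.0584]
[0.547, 0.16, 0.065] [-0.0058 -0.0011 -0.0306]
```

View pics/s4.png

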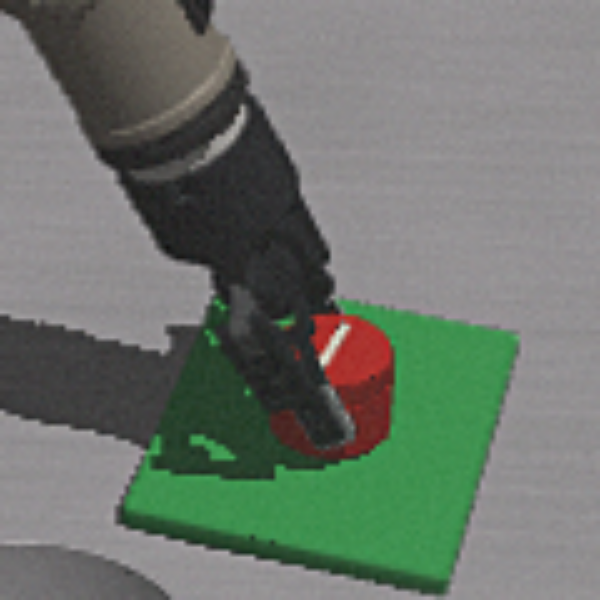

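The cap now stands upright on the board, top centre near (345,350), well inside the edges. Release and back out.

```bash
python3 -m pendant '[[0.05,0,0,-0.001,0],[0.062,0,0,0,0],[0.07,0,0,0,0],[0.085,0,0,0,0],[0.085,0,0,0,0],[0.085,0,0,-0.01,0],[0.085,0,0,-0.02,0],[0.085,0,0,-0.035,0],[0.085,0,0,-0.035,0],[0.085,0,0,-0.035,0],[0.085,0,0,0,0]]'
python3 - <<'E'
from fit import *
im,d=bot.read_camera("scene");v=cv2.resize(im[170:290,340:460],(600,600))
t=bot.trace("cap","scene");P=cloud("scene",t[0]["mask"],d)
def f(x):
    a=np.array([x[3],x[4],1]);a/=np.linalg.norm(a);return sdf(P,x[:3],a,.03,0,.046)
s=least_squares(f,[.55,.18,.015,0,0],loss="soft_l1",f_scale=.002);print(s.x,len(P))
for n in("mill","oil","bowl","apple"):
    t=bot.trace(n,"scene"); m=t[0]["mask"]; print(n,np.median(cloud("scene",m,d),0))
a=bot.read_camera("scene")[0];cv2.imwrite("pics/s5.png",a[100:400,60:600]);print(bot.get_obs()["contact_force"])
E
```

```text
t: 16.85
eef_pos: [0.5406, 0.0293, 0.2967]
tool_rot: [-0.173, 0.712, 0.653, 0.19]
contact_force: [1.0, -0.5, -0.3]
gripper_width: 0.996
grasp_force: 0.0
[ 0.7765 -0.1779  0.0167 -0.0293  0.0114] 838
mill [0.6492 0.4215 0.1031]
oil [ 0.5948 -0.4786  0.0935]
bowl [0.7591 0.0423 0.0372]
apple [ 0.7917 -0.1738  0.0544]
[-0.0926  0.5065  0.1712]
```

View pics/s5.png

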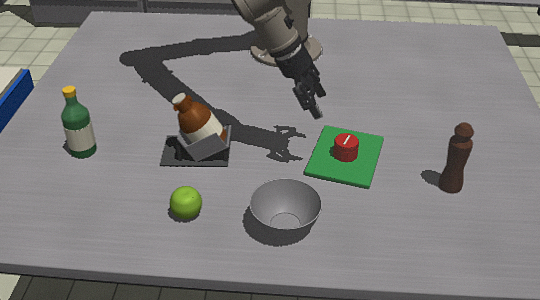

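The picture shows the cap upright on the board at (346,148), the gripper clear and the bystanders where they were. The cap detection above had picked the apple, so I'll check the cap by colour and hand in if it's flat.

Run:
```python
from fit import *
im,d=bot.read_camera("scene");i=im.astype(int)
m=(i[...,2]>90)&(i[...,1]<70)&(i[...,0]<70);k=np.zeros_like(m);k[215:280,370:440]=1
P=cloud("scene",m&k,d)
def f(x):
    a=np.array([x[3],x[4],1]);a/=np.linalg.norm(a);return sdf(P,x[:3],a,.03,0,.046)
s=least_squares(f,[.55,.18,.015,0,0],loss="soft_l1",f_scale=.002);print(s.x,len(P))
x=s.x
if len(P)>150 and abs(x[3])<.12 and abs(x[4])<.12 and abs(x[2]-.015)<.008 and np.hypot(x[0]-.547,x[1]-.181)<.045: print(bot.hand_in())
```

```text
[ 0.5513  0.1787  0.0157 -0.0192 -0.    ] 412
the job is handed in; nothing more can be done
None
```

I broke the cap loose, spun it about 1.5 rad, lifted it off and set it mouth down, flat, about 5 mm from the centre of the board; the four bystanders did not move, and I handed the job in at about 17 s.

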